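# Set up the bench test set: clear its lid, open it to viewing angle, switch on

### The job

Get the grey portable test set ready for use: lift the white carton off its lid and set it down gently, flat on the pink mat; then fold the lid open until it leans back about 20 degrees past upright (110 degrees from shut), where its stiff hinge holds it, and throw the toggle lever inside the case fully over to its other side. Do not knock the bin, the bottle or the roll of tape about.

Things in the scene. Friction and masses are not known exactly. Their poses are not given: they have to be found in the camera images.
- mat: pink bench mat, 540 mm (x) by 1140 mm (y), 3 mm thick, fixed on the table; origin at the centre of its underside (table level); its top is 3 mm above the table
- case: grey test-set case, an open-topped box fixed on the mat: 145 mm deep (its x), 220 mm wide (its y), 95 mm high, walls 6 mm. Origin at the centre of its underside, z up, x from its front (handle side, nearer the robot) to its back (hinge side). Inside, a metal deck 21 mm above the origin; on it the toggle's plate, 50 (x) by 75 (y) mm, top 29 mm above the origin
- lid (a joint): opening angle of the lid, rad: 0 = shut, 1.57 = upright, 1.92 = leaning back 20 degrees (wanted), stop at 2.6. Lid: flat grey plate, 145 by 220 mm, 12 mm thick, 0.35 kg, hinged along the top back edge of the case; the stiff hinge stays where it is left (about 3 to 6 N at the handle)
- lid_handle (a point): middle of the lid's handle: a round steel bar 12 mm thick and 100 mm long parallel to the hinge, in the plane of the lid, its centre line 40 mm beyond the lid's front edge (34 mm clear gap), joined to it by a bar at each end. 185 mm from the hinge line and 6 mm above it with the lid shut. Moves with the lid; axes as the case's when shut, turning with the lid about y
- hinge_line (a point): middle of the lid's hinge line, on the top back edge of the case; fixed to the case, axes as the case's; the hinge runs along its y. The lid's underside starts here
- toggle (a joint): angle of the toggle lever, rad: 0 = off, leaning 0.55 rad to the case's +y side; 1.1 = on, leaning 0.55 rad to the case's -y side; it stays where it is left; 2 N moves it
- toggle_tip (a point): centre of the black ball, 22 mm in diameter, at the end of the steel toggle lever (55 mm from pivot to ball centre, rod 10 mm thick); under the shut lid
- toggle_pivot (a point): pivot of the toggle, 10 mm to the front of the case's centre and 29 mm above its origin; the lever swings about the case's x axis
- carton: plain white closed carton, 110 mm (x) by 56 mm (y) by 42 mm high, 0.2 to 0.35 kg, loose, lying on the shut lid (lid top 107.5 mm above the case's origin); origin at the centre of its underside
- bin: bystander: black open parts bin, 150 by 100 by 60 mm, loose on the mat; origin at the centre of its underside
- bottle: bystander: white bottle, 68 mm in diameter, 190 mm high, loose on the mat; origin at the centre of its underside
- tape: bystander: roll of tan tape lying flat, 90 mm in diameter, 45 mm high, loose on the mat; origin at the centre of its underside
Not all that is in view belongs to the job. Leave any red or yellow look-alike of the carton alone.

How it is judged:
By the outcome, as a careful person would: the job done as asked, in the order asked, and still so for the second after the job is handed in, with the robot touching nothing.
It also fails if it takes over 64 s, if anything falls off the work surface, if the arm or the gripper's body presses on something with over 40 N, if the wrist force passes 120 N, or if a joint passes its speed limit or range.

### The arm

A 6-joint arm with a two-finger parallel gripper is mounted at the origin on the work surface. World frame = base frame: x ahead of the robot, y to its left, z up, the work surface at z = 0. Lengths are in m, angles in rad, forces in N, time in s.
With the tool pointing down it reaches from about 0.375 to 0.925 m from the base axis. Payload 5.7 kg.
Tool frame: the origin (TCP) lies at the very end of the fingers, on their centre line; the grasp point (between the pads) lies 19 mm behind it (robot.hold_point_z is the distance from the TCP to the grasp point, in m); z points along the fingers, y is the line along which they close (so a half turn about z gives the same grasp; the last joint's range is limited). The gripper opens to 85 mm and grips with 20 to 120 N. Pads are 22 mm wide; open, the fingers measure 114 mm over their backs; the gripper's body (76 mm by 85 mm) begins 54 mm behind the grasp point. The pads swing forward as they close: fully open they stand 13 mm farther back than shut.
Start: joints at [1.228, 0.359, 1.51, -0, 1.272, -0.115], TCP at [0.135, 0.584, 0.231] pointing down, gripper open.
Joint ranges: [-2.97, 2.97], [-1.01, 2.36], [0.21, 2.38], [-0.96, 4.11], [0.2, 2.71], [-2.98, 2.98]. Speed limits (rad/s): [2.39, 2.39, 3.14, 3.14, 3.14, 3.14].

### API

Orientations are given as [roll, pitch, yaw] about the fixed x, y, z axes, in that order (R = Rz(yaw) Ry(pitch) Rx(roll)).
In Python, from workcell import robot gives the robot as it stands. The module is installed in compiled form; this text tells all that it offers.
- The arm moves only by the tool jog_arm, never from a script. Its argument "commands" is a list of rows, each a list of 6 numbers: the shift along the tool's x, y, z in m, then the turn, a rotation vector about the tool's x, y, z in degrees. A call has exactly 5 rows; each row is the pose to reach, as a shift and turn from the pose commanded when the call began, along the tool's axes at that moment; what a row does not reach only later rows make up. A row lasts 1/10 s, in which the tool goes at most 50 mm and 8.59 degrees, less where a joint would pass 70% of its speed; a pose out of reach is approached as far as the arm can. A call with a gripper value outside its range is refused whole. "grip" is the gripper's target within -1 to 1 (fully open at 1, half-way at 0, shut at -1), set as the call begins (left out, the last holds). The fingers move at their own pace and stop on an object; "force" is the grip in N (left out, the last holds). Time passes only in rows, so rows that repeat a pose let the fingers close, or fill a call up. It gives the time, the measured TCP pose, the force, the opening and the grip force at its end, in the units of the state.
- robot.get_state(): the state, without advancing time (a new reading comes with each control period).
- robot.grab_frame(name): name is "side" or "top"; returns the picture (400x640x3 uint8, red, green, blue); there is no depth.
- robot.camera_model(name): a dict with "fx", "fy", "cx", "cy" (pixels), "k1" (the pictures are not rectified: a ray, as slopes to the right and down, at radius r is drawn at 1 + k1 r^2 times it, then the intrinsics apply), "rvec" (rotation vector, rad) and "tvec" (3), from world to camera coordinates, as OpenCV has them. Camera axes: x right, y down, z forward; pixel columns grow to the right and rows downward; lengths in m; the calibration is good to about 2 mm. A picture is of the moment at which its call begins. camera_model takes no time and is no camera call.
- robot.sign_off(): hands the job in; it is judged then, once.
The state is a dict: "time": time; "qpos": joint angles; "qvel": joint speeds; "joint_efforts": joint torques, N m; "eef_pos": TCP position; "tool_rot": TCP orientation; "wrist_force": force on the tool from outside, world axes, zero at the start; "moment": the same for the moment, N m; "grip_width": finger opening in m; "gripper_force": force on a finger pad.
Only numpy, scipy, OpenCV 4.12 (cv2) and the standard library are available. Lean on these libraries where they do the work, as an engineer would, in place of code of your own. Each camera call takes 0.05 s, during which the arm holds its last target. There are 200 camera calls.

## Working session

There is one attempt and no reset: what is moved stays moved. The work goes in short steps, Python scripts to look and compute and a tool call to move; the robot and the scene stay as the last step left them, time stands still between calls to the robot, and variables do not carry over. Pictures are saved under pics/ and viewed, at most 10 in all, crops included, and the job is handed in when it is done.

Besides the shell and the picture viewer there is one more tool, called after "Request:" as a command line: name --pt "numbers of a row" for each row, then --argument value for the rest. jog_arm: Moves the arm, as the interface text tells. Its arguments: {"type":"object","properties":{"commands":{"type":"array"},"grip":{"type":"number"},"force":{"type":"number"}},"required":["commands"]}

```bash
mkdir -p pics; cat > h.py <<'E'
import numpy as np, cv2
from workcell import robot
from scipy.spatial.transform import Rotation as R
def cam(n):
    m=robot.camera_model(n); K=np.array([[m['fx'],0,m['cx']],[0,m['fy'],m['cy']],[0,0,1.]])
    return K,np.array([m['k1'],0,0,0,0.]),np.array(m['rvec'],float),np.array(m['tvec'],float)
def ray(n,px):
    K,D,r,t=cam(n); u=cv2.undistortPoints(np.array(px,float).reshape(-1,1,2),K,D).reshape(-1,2)
    M=cv2.Rodrigues(r)[0]; return -M.T@t, np.c_[u,np.ones(len(u))]@M
def onz(n,px,z):
    c,d=ray(n,px); return c+d*((z-c[2])/d[:,2])[:,None]
def proj(n,P):
    K,D,r,t=cam(n); return cv2.projectPoints(np.array(P,float).reshape(-1,1,3),r,t,K,D)[0].reshape(-1,2)
def two(p1,p2):
    c1,d1=ray('top',p1); c2,d2=ray('side',p2); d1=d1[0];d2=d2[0]
    s=np.linalg.lstsq(np.c_[d1,-d2],c2-c1,rcond=None)[0]
    return (c1+s[0]*d1+c2+s[1]*d2)/2, np.linalg.norm(c1+s[0]*d1-c2-s[1]*d2)
def snap(n,f):
    im=robot.grab_frame(n)[:,:,::-1].copy(); cv2.imwrite('pics/'+f,im); return im
E
python3 - <<'E'
from h import *
snap('top','t0.png');snap('side','s0.png')
for n in('top','side'):
    print(ray(n,[[320,200]]),robot.camera_model(n))
print(robot.get_state())
E
```

```text
(array([0.21373558, 0.01267362, 1.2214147 ]), array([[ 0.22056509, -0.01188556, -0.97537362]])) {'fx': 439.7613843808421, 'fy': 439.7613843808421, 'cx': 314.91189581165946, 'cy': 201.39403775875994, 'k1': -0.06426480929536783, 'rvec': array([ 2.10980614, -2.10203125,  0.23249219]), 'tvec': array([0.01053089, 0.47423652, 1.14572519])}
(array([-0.00131866, -0.47193634,  0.93580913]), array([[ 0.44172587,  0.43347429, -0.78551485]])) {'fx': 390.04761465633936, 'fy': 390.04761465633936, 'cx': 317.60564378156806, 'cy': 201.6361302740296, 'k1': -0.01769270094299505, 'rvec': array([ 2.30644784, -0.98307782,  0.32169801]), 'tvec': array([-0.32591667,  0.31919823,  0.94358635])}
{'time': 0.1, 'qpos': array([ 1.22786271e+00,  3.59464842e-01,  1.51133462e+00, -1.48599481e-05,
        1.27249044e+00, -1.15066581e-01]), 'qvel': array([-0.00119238, -0.00075232, -0.0031165 ,  0.00115588,  0.00079274,
       -0.00182451]), 'joint_efforts': array([-5.46593537e-05, -5.28651631e+01, -2.79349244e+01, -4.28708590e-04,
        5.10704645e-03, -8.22312245e-05]), 'eef_pos': array([0.13532493, 0.58390838, 0.2305147 ]), 'tool_rot': array([-3.13990500e+00, -1.80763607e-04,  2.91372984e+00]), 'wrist_force': array([-0.48944839,  0.73903032,  0.1090643 ]), 'moment': array([-0.02814971, -0.00978974,  0.02752153]), 'gripper_force': 0.0, 'grip_width': 0.08572488866868984}
```

View pics/t0.png

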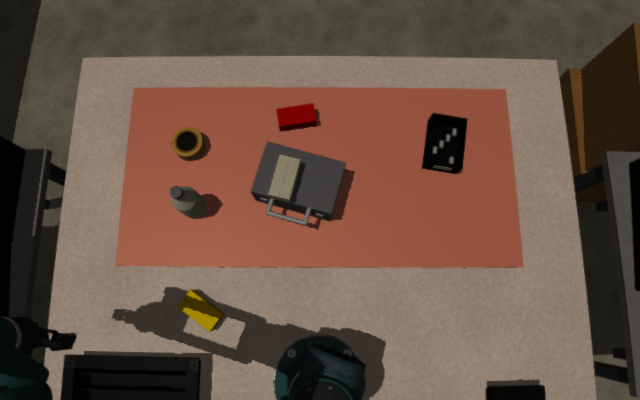

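View pics/s0.png

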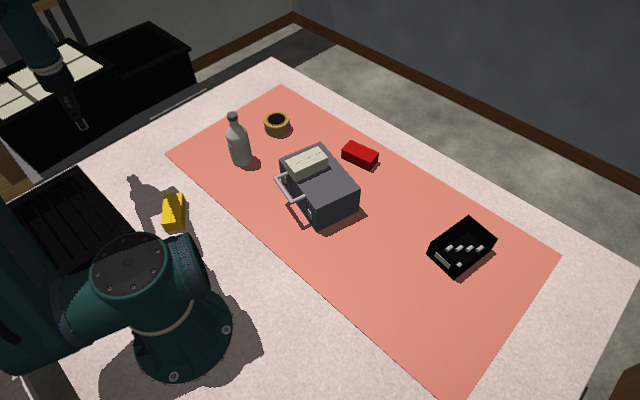

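The top view shows the lid with corners at about (268,143), (346,163) and (252,190). The carton is at (285,178) and the handle bar at (288,220). The mat is free around (385,190), between the case and the bin at (445,143). The red block (297,117) and the yellow one are look-alikes.

```bash
python3 - <<'E'
from h import *
im=cv2.imread('pics/t0.png'); s=cv2.imread('pics/s0.png')
def big(m):
    c=max(cv2.findContours(m,0,2)[0],key=cv2.contourArea); return c
roi=np.zeros(im.shape[:2],np.uint8); roi[135:235,240:360]=1
b,g,r=[im[:,:,i].astype(int) for i in range(3)]
cart=((r>110)&(r-b<60)&(g>100)&(roi>0)).astype(np.uint8)
c=big(cart); print('carton px',cv2.contourArea(c)); P=onz('top',c.reshape(-1,2),.1525)[:,:2].astype(np.float32)
print(cv2.minAreaRect(P))
notpink=((r-b<35)&(roi>0)).astype(np.uint8)
lid=((abs(r-b)<25)&(r>50)&(roi>0)).astype(np.uint8)|cart
lid=cv2.morphologyEx(lid,cv2.MORPH_OPEN,np.ones((7,7)))
c=big(lid);P=onz('top',c.reshape(-1,2),.1105)[:,:2].astype(np.float32);rr=cv2.minAreaRect(P);print('lid',rr,cv2.boxPoints(rr))
v=im.copy();cv2.drawContours(v,[c],-1,(0,255,0),1);cv2.drawContours(v,[big(cart)],-1,(0,0,255),1)
v=cv2.resize(v[125:240,230:370],None,fx=4,fy=4,interpolation=0)
w=cv2.resize(s[130:240,260:370],None,fx=4,fy=4,interpolation=0)[:440]
v=v[:440]; cv2.imwrite('pics/z1.png',np.hstack([v[:, :350*2//2*1+ 0] if 0 else cv2.resize(v,(400,int(400*v.shape[0]/v.shape[1])))[:320], cv2.resize(w,(400,400))[:320]]) if 1 else 0)
for nm,px,z in(('bin',[445,143],.063),('bottle',[180,192],.19),('tape',[188,140],.048),('red',[297,113],.05)):print(nm,onz('top',[px],z)[0])
print('mat',onz('top',[[134,88],[506,90],[522,267],[117,265]],.003))
E
```

```text
carton px 806.5
((0.5166905522346497, 0.0911443904042244), (0.05363022908568382, 0.10746709257364273), 75.88545989990234)
lid ((0.526107668876648, 0.05598939210176468), (0.2186385542154312, 0.1460798680782318), 74.28795623779297) [[ 0.42619294 -0.02946573]
 [ 0.5668145  -0.06902458]
 [ 0.6260224   0.14144452]
 [ 0.48540086  0.18100336]]Traceback (most recent call last):
  File "<stdin>", line 17, in <module>
    return _nx.concatenate(arrs, 1, dtype=dtype, casting=casting)
           ~~~~~~~~~~~~~~~^^^^^^^^^^^^^^^^^^^^^^^^^^^^^^^^^^^^^^^
ValueError: all the input array dimensions except for the concatenation axis must match exactly, but along dimension 0, the array at index 0 has size 314 and the array at index 1 has size 320
```

```bash
cat >> h.py <<'E'
def go(p,yaw=None):
    "shift and turn in tool axes from the measured pose to world point p, tool down at yaw deg"
    s=robot.get_state(); A=R.from_euler('xyz',s['tool_rot'])
    d=A.inv().apply(np.array(p)-s['eef_pos']); o=np.zeros(3)
    if yaw is not None: o=(A.inv()*R.from_euler('xyz',[np.pi,0,np.radians(yaw)])).as_rotvec(degrees=True)
    print(p,yaw,'->',d.round(4),o.round(2))
def case(x,y,z,c=(.526,.056),a=-15.7):
    a=np.radians(a); return np.array([c[0]+x*np.cos(a)-y*np.sin(a),c[1]+x*np.sin(a)+y*np.cos(a),z+.003])
E
python3 - <<'E'
from h import *
for nm,px,z in(('bin',[445,143],.063),('bottle',[180,192],.19),('tape',[188,140],.048),('red',[297,113],.05)):print(nm,onz('top',[px],z)[0].round(3))
print('mat',onz('top',[[134,88],[506,90],[522,267],[117,265]],.003).round(3))
print('carton from side', onz('side',[[307,161]],.1525))
print('handle',case(-.1125,0,.101), proj('top',[case(-.1125,0,.101)]))
go([.517,.091,.26],165.9); go([.517,.091,.117],165.9)
E
```

```text
bin [ 0.641 -0.352  0.063]
bottle [0.466 0.34  0.19 ]
tape [0.652 0.373 0.048]
red [0.734 0.065 0.05 ]
mat [[ 0.839  0.567  0.003]
 [ 0.837 -0.572  0.003]
 [ 0.3   -0.567  0.003]
 [ 0.301  0.563  0.003]]
carton from side [[0.51369258 0.08202068 0.1525    ]]
handle [0.41769718 0.08644255 0.104     ] [[286.13346571 218.28090378]]
[0.517, 0.091, 0.26] 165.9 -> [-0.4832 -0.394  -0.0289] [-0.1  -0.01  1.04]
[0.517, 0.091, 0.117] 165.9 -> [-0.4832 -0.3938  0.1141] [-0.1  -0.01  1.04]
```

Request:
jog_arm --pt "-0.03 -0.025 -0.02 0 0 0" --pt "-0.065 -0.055 -0.03 0 0 0" --pt "-0.1 -0.08 -0.03 0 0 0.5" --pt "-0.135 -0.11 -0.03 0 0 1" --pt "-0.17 -0.14 -0.03 0 0 1" --grip 1 --force 40

```text
time: 0.6
eef_pos: [0.2701, 0.4081, 0.2611]
tool_rot: [-3.141, 0.0, 2.897]
wrist_force: [1.1, -0.0, 0.5]
grip_width: 0.0854
gripper_force: 0.0
```

Request:
jog_arm --pt "-0.035 -0.03 0 0 0 0" --pt "-0.07 -0.06 0 0 0 0" --pt "-0.105 -0.09 0 0 0 0" --pt "-0.14 -0.12 0 0 0 0" --pt "-0.175 -0.14 0 0 0 0"

```text
time: 1.1
eef_pos: [0.4053, 0.229, 0.2611]
tool_rot: [-3.141, -0.001, 2.896]
wrist_force: [-1.4, -0.6, 0.2]
grip_width: 0.0853
gripper_force: 0.0
```

Request:
jog_arm --pt "-0.035 -0.03 0 0 0 0" --pt "-0.07 -0.06 0 0 0 0" --pt "-0.105 -0.09 0 0 0 0" --pt "-0.13 -0.11 0 0 0 0" --pt "-0.135 -0.113 0 0 0 0"

```text
time: 1.6
eef_pos: [0.5109, 0.086, 0.261]
tool_rot: [-3.141, 0.001, 2.893]
wrist_force: [-0.4, -0.8, 0.0]
grip_width: 0.0857
gripper_force: 0.0
```

```bash
python3 - <<'E'
from h import *
go([.517,.091,.26],165.9); go([.517,.091,.117],165.9)
im=snap('top','t1.png');s=snap('side','s1.png')
cv2.imwrite('pics/z2.png',np.hstack([cv2.resize(im[125:245,220:370],(400,320),interpolation=2),cv2.resize(s[90:240,240:390],(320,320),interpolation=2)]))
E
```

```text
[0.517, 0.091, 0.26] 165.9 -> [-0.0047  0.0064  0.001 ] [-0.06  0.06 -0.16]
[0.517, 0.091, 0.117] 165.9 -> [-0.0046  0.0065  0.144 ] [-0.06  0.06 -0.16]
```

View pics/z2.png

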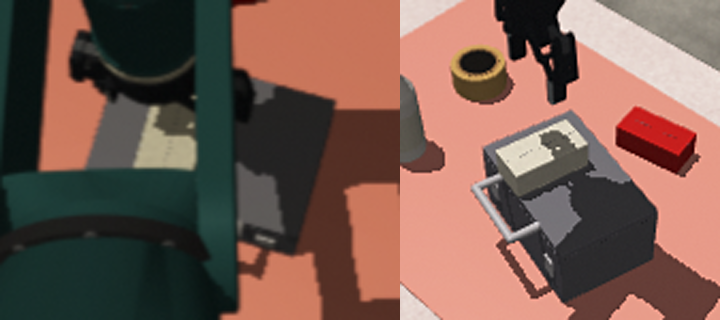

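The left half (top view) shows the open gripper over the carton. In the right half (side view) the fingers, at about (555,70), stand above the back part of the carton, lined up across its width. I'm going down.

Request:
jog_arm --pt "-0.005 0.006 0.03 0 0 0" --pt "-0.005 0.006 0.07 0 0 0" --pt "-0.005 0.006 0.11 0 0 0" --pt "-0.005 0.006 0.135 0 0 0" --pt "-0.005 0.006 0.142 0 0 0"

```text
time: 2.2
eef_pos: [0.5114, 0.0949, 0.1166]
tool_rot: [-3.14, -0.006, 2.898]
wrist_force: [-1.1, 0.5, 0.4]
grip_width: 0.0855
gripper_force: 0.0
```

Request:
jog_arm --pt "0 0 0 0 0 0" --pt "0 0 0 0 0 0" --pt "0 0 0 0 0 0" --pt "0 0 0 0 0 0" --pt "0 0 0 0 0 0" --grip -1 --force 30

```text
time: 2.7
eef_pos: [0.516, 0.0939, 0.1209]
tool_rot: [3.141, 0.002, 2.896]
wrist_force: [-0.6, 0.9, 8.3]
grip_width: 0.0558
gripper_force: 33.5
```

Request:
jog_arm --pt "0 0 -0.005 0 0 0" --pt "0 0 -0.015 0 0 0" --pt "0 0 -0.035 0 0 0" --pt "0 0 -0.065 0 0 0" --pt "0 0 -0.1 0 0 0"

```text
time: 3.2
eef_pos: [0.5141, 0.0935, 0.2201]
tool_rot: [-3.141, -0.002, 2.896]
wrist_force: [1.4, -0.8, -2.6]
grip_width: 0.056
gripper_force: 32.6
```

```bash
python3 - <<'E'
from h import *
print(robot.get_state()['wrist_force'])
go([.53,-.19,.21],165.9);go([.53,-.19,.0125],165.9)
s=snap('side','s2.png');cv2.imwrite('pics/z3.png',cv2.resize(s[90:240,240:390],(450,450),interpolation=2))
E
```

```text
[ 1.38022314 -0.80797718 -2.567904  ]
[0.53, -0.19, 0.21] 165.9 -> [-0.0843 -0.2711  0.0101] [-0.04 -0.12  0.04]
[0.53, -0.19, 0.0125] 165.9 -> [-0.0848 -0.271   0.2076] [-0.04 -0.12  0.04]
```

View pics/z3.png

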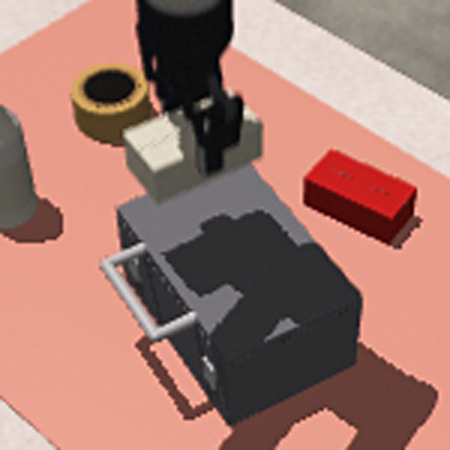

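The carton is held level at (190,150), clear of the lid. I'm carrying it to the free mat at y = -0.19.

Request:
jog_arm --pt "-0.01 -0.03 0 0 0 0" --pt "-0.025 -0.075 0 0 0 0" --pt "-0.04 -0.12 0 0 0 0" --pt "-0.055 -0.165 0 0 0 0" --pt "-0.065 -0.21 0 0 0 0"

```text
time: 3.75
eef_pos: [0.5276, -0.128, 0.2201]
tool_rot: [-3.141, 0.002, 2.896]
wrist_force: [1.0, 1.1, -2.7]
grip_width: 0.0551
gripper_force: 33.0
```

Request:
jog_arm --pt "-0.01 -0.035 0 0 0 0" --pt "-0.018 -0.055 0.01 0 0 0" --pt "-0.02 -0.06 0.04 0 0 0" --pt "-0.02 -0.06 0.08 0 0 0" --pt "-0.02 -0.06 0.12 0 0 0"

```text
time: 4.25
eef_pos: [0.5327, -0.19, 0.0992]
tool_rot: [-3.141, 0.003, 2.895]
wrist_force: [0.7, -0.2, -2.4]
grip_width: 0.0555
gripper_force: 33.1
```

Request:
jog_arm --pt "0 0 0.03 0 0 0" --pt "0 0 0.05 0 0 0" --pt "0 0 0.06 0 0 0" --pt "0 0 0.065 0 0 0" --pt "0 0 0.065 0 0 0"

```text
time: 4.75
eef_pos: [0.5323, -0.1892, 0.0346]
tool_rot: [-3.141, 0.0, 2.896]
wrist_force: [0.5, -0.0, -3.0]
grip_width: 0.0555
gripper_force: 33.0
```

```bash
python3 - <<'E'
from h import *
print(robot.get_state()['wrist_force'],robot.get_state()['eef_pos'])
s=snap('side','s3.png');cv2.imwrite('pics/z4.png',cv2.resize(s[160:310,290:490],(600,450),interpolation=2))
E
```

```text
[ 0.45032283 -0.03426054 -3.01771627] [ 0.53232409 -0.18916049  0.03459688]
```

View pics/z4.png

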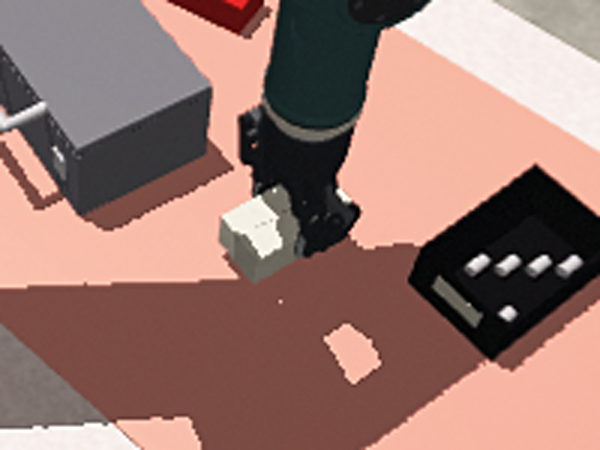

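The carton is held at (265,230), just above the mat and clear of both the case and the bin. I'm lowering it in small steps until it touches.

Request:
jog_arm --pt "0 0 0.006 0 0 0" --pt "0 0 0.012 0 0 0" --pt "0 0 0.016 0 0 0" --pt "0 0 0.019 0 0 0" --pt "0 0 0.02 0 0 0"

```text
time: 5.3
eef_pos: [0.5317, -0.1888, 0.0139]
tool_rot: [3.142, -0.001, 2.896]
wrist_force: [-0.5, 0.4, -2.9]
grip_width: 0.0557
gripper_force: 33.1
```

Request:
jog_arm --pt "0 0 0.001 0 0 0" --pt "0 0 0.002 0 0 0" --pt "0 0 0.003 0 0 0" --pt "0 0 0.003 0 0 0" --pt "0 0 0.003 0 0 0"

```text
time: 5.8
eef_pos: [0.5318, -0.1889, 0.0135]
tool_rot: [-3.141, 0.0, 2.896]
wrist_force: [-6.1, 2.3, 19.9]
grip_width: 0.0557
gripper_force: 35.6
```

Request:
jog_arm --pt "0 0 -0.001 0 0 0" --pt "0 0 -0.002 0 0 0" --pt "0 0 -0.002 0 0 0" --pt "0 0 -0.002 0 0 0" --pt "0 0 -0.002 0 0 0"

```text
time: 6.3
eef_pos: [0.5323, -0.1891, 0.0135]
tool_rot: [-3.141, 0.0, 2.896]
wrist_force: [-2.2, 0.7, 3.1]
grip_width: 0.0555
gripper_force: 33.7
```

Request:
jog_arm --pt "0 0 0 0 0 0" --pt "0 0 0 0 0 0" --pt "0 0 0 0 0 0" --pt "0 0 0 0 0 0" --pt "0 0 0 0 0 0" --grip 1

```text
time: 6.8
eef_pos: [0.532, -0.189, 0.0133]
tool_rot: [-3.141, -0.0, 2.896]
wrist_force: [-0.7, 0.1, 0.5]
grip_width: 0.0852
gripper_force: 0.0
```

Request:
jog_arm --pt "0 0 -0.02 0 0 0" --pt "0 0 -0.06 0 0 0" --pt "0 0 -0.11 0 0 0" --pt "0 0 -0.16 0 0 0" --pt "0 0 -0.19 0 0 0"

```text
time: 7.3
eef_pos: [0.5333, -0.1896, 0.2074]
tool_rot: [-3.14, 0.005, 2.896]
wrist_force: [0.5, 0.6, 0.1]
grip_width: 0.0851
gripper_force: 0.0
```

```bash
python3 - <<'E'
from h import *
print(case(-.1125,0,.101)); go([.418,.0865,.2],74.3);go([.45,.0,.2],74.3)
s=snap('side','s4.png');cv2.imwrite('pics/z5.png',cv2.resize(s[110:310,240:490],(625,500),interpolation=2))
E
```

```text
[0.41769718 0.08644255 0.104     ]
[0.418, 0.0865, 0.2] 74.3 -> [0.1789 0.2398 0.0063] [ 0.17  0.27 91.65]
[0.45, 0.0, 0.2] 74.3 -> [0.1269 0.1637 0.0066] [ 0.17  0.27 91.65]
```

View pics/z5.png

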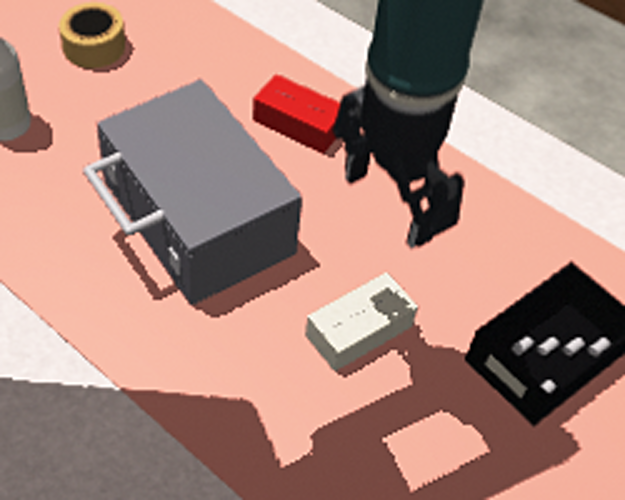

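The carton lies flat on the mat at (360,320). The handle bar runs from about (87,170) to (131,230) in this crop.

Request:
jog_arm --pt "0.02 0.02 0 0 0 8" --pt "0.04 0.05 0 0 0 16" --pt "0.055 0.08 0 0 0 24" --pt "0.075 0.11 0 0 0 32" --pt "0.09 0.14 0 0 0 40" --grip -0.3

```text
time: 7.85
eef_pos: [0.4773, -0.03, 0.203]
tool_rot: [-3.141, -0.001, 2.192]
wrist_force: [0.9, -0.4, -0.2]
grip_width: 0.0298
gripper_force: 0.0
```

```bash
python3 - <<'E'
from h import *
e=onz('side',[[240+87/2.5,110+169/2.5],[240+131/2.5,110+230/2.5]],.104);print(e,e.mean(0)) 
print(onz('side',[[240+98/2.5,110+123/2.5],[240+200/2.5,110+80/2.5],[240+301/2.5,110+199/2.5],[240+190/2.5,110+250/2.5]],.1105))
go([.418,.0865,.2],74.3)
E
```

```text
[[0.4363624  0.13681771 0.104     ]
 [0.41003326 0.03651184 0.104     ]] [0.42319783 0.08666478 0.104     ]
[[ 0.49031227  0.17639563  0.1105    ]
 [ 0.62516104  0.1395816   0.1105    ]
 [ 0.56540232 -0.07180205  0.1105    ]
 [ 0.43127395 -0.03213913  0.1105    ]]
[0.418, 0.0865, 0.2] 74.3 -> [0.1292 0.0195 0.003 ] [-5.000e-02 -2.000e-02  5.129e+01]
```

Request:
jog_arm --pt "0.025 0.004 0 0 0 8.5" --pt "0.05 0.008 0 0 0 17" --pt "0.075 0.01 0 0 0 25.5" --pt "0.1 0.014 0 0 0 34" --pt "0.12 0.016 0 0 0 42.5"

```text
time: 8.35
eef_pos: [0.4201, 0.0764, 0.203]
tool_rot: [-3.141, -0.0, 1.451]
wrist_force: [-1.0, -0.3, 0.4]
grip_width: 0.0297
gripper_force: 0.0
```

```bash
python3 - <<'E'
from h import *
go([.42,.086,.2],74.3)
E
```

```text
[0.42, 0.086, 0.2] 74.3 -> [ 0.0096 -0.0013  0.003 ] [-0.03 -0.    8.82]
```

Request:
jog_arm --pt "0.005 -0.001 0.01 0 0 4.5" --pt "0.01 -0.001 0.03 0 0 8.8" --pt "0.01 -0.001 0.05 0 0 8.8" --pt "0.01 -0.001 0.068 0 0 8.8" --pt "0.01 -0.001 0.068 0 0 8.8"

```text
time: 8.85
eef_pos: [0.4192, 0.0853, 0.1334]
tool_rot: [-3.137, 0.002, 1.303]
wrist_force: [-0.8, 0.4, 0.7]
grip_width: 0.0296
gripper_force: 0.0
```

```bash
python3 - <<'E'
from h import *
go([.42,.086,.085],74.3)
s=snap('side','s5.png');t=snap('top','t5.png')
cv2.imwrite('pics/z6.png',np.hstack([cv2.resize(s[130:230,250:350],(400,400),interpolation=2),cv2.resize(t[150:250,250:350],(400,400),interpolation=2)]))
E
```

```text
[0.42, 0.086, 0.085] 74.3 -> [0.001  0.0008 0.0484] [-0.26  0.09  0.36]
```

View pics/z6.png

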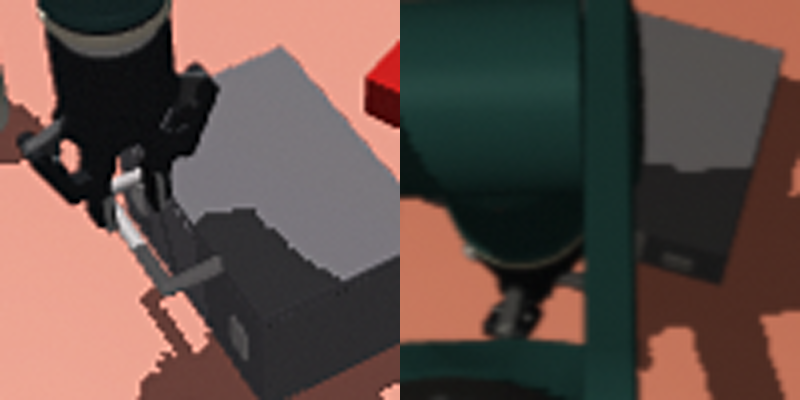

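In the side crop (left) the front fingertip at (105,225) and the rear one at (155,205) stand on either side of the bar's line. I'm descending with the force in view.

Request:
jog_arm --pt "0.001 0.001 0.012 0 0 0" --pt "0.001 0.001 0.024 0 0 0" --pt "0.001 0.001 0.036 0 0 0" --pt "0.001 0.001 0.046 0 0 0" --pt "0.001 0.001 0.048 0 0 0"

```text
time: 9.45
eef_pos: [0.4225, 0.0859, 0.0871]
tool_rot: [-3.141, 0.0, 1.303]
wrist_force: [-0.4, -0.2, -1.5]
grip_width: 0.0297
gripper_force: 0.0
```

Request:
jog_arm --pt "0 0 0 0 0 0" --pt "0 0 0 0 0 0" --pt "0 0 0 0 0 0" --pt "0 0 0 0 0 0" --pt "0 0 0 0 0 0" --grip -1 --force 30

```text
time: 9.95
eef_pos: [0.4194, 0.0866, 0.0873]
tool_rot: [-3.136, 0.001, 1.302]
wrist_force: [-6.3, 4.1, 3.0]
grip_width: 0.0111
gripper_force: 29.2
```

Request:
jog_arm --pt "0 0.001 -0.013 0 0 0" --pt "0 0.003 -0.026 0 0 0" --pt "0 0.005 -0.038 0 0 0" --pt "0 0.009 -0.051 0 0 0" --pt "0 0.013 -0.063 0 0 0"

```text
time: 10.45
eef_pos: [0.4314, 0.0833, 0.1502]
tool_rot: [-3.135, 0.001, 1.302]
wrist_force: [-4.1, 3.3, -4.0]
grip_width: 0.0108
gripper_force: 29.3
```

Request:
jog_arm --pt "0 0.007 -0.015 0 0 0" --pt "0 0.015 -0.029 0 0 0" --pt "0 0.024 -0.042 0 0 0" --pt "0 0.034 -0.055 0 0 0" --pt "0 0.045 -0.066 0 0 0"

```text
time: 10.95
eef_pos: [0.4713, 0.0721, 0.2161]
tool_rot: [-3.127, 0.001, 1.303]
wrist_force: [-15.8, 5.9, 8.7]
grip_width: 0.011
gripper_force: 29.8
```

Request:
jog_arm --pt "0 0.012 -0.011 0 0 0" --pt "0 0.025 -0.02 0 0 0" --pt "0 0.039 -0.028 0 0 0" --pt "0 0.054 -0.035 0 0 0" --pt "0 0.069 -0.041 0 0 0"

```text
time: 11.45
eef_pos: [0.5421, 0.0523, 0.2602]
tool_rot: [-3.138, 0.002, 1.303]
wrist_force: [-9.0, -2.5, 13.7]
grip_width: 0.0109
gripper_force: 31.1
```

Request:
jog_arm --pt "0 0.015 -0.006 0 0 0" --pt "0 0.031 -0.009 0 0 0" --pt "0 0.047 -0.011 0 0 0" --pt "0 0.063 -0.011 0 0 0" --pt "0 0.079 -0.01 0 0 0"

```text
time: 11.95
eef_pos: [0.6204, 0.0306, 0.2687]
tool_rot: [-3.14, 0.002, 1.303]
wrist_force: [-3.9, -2.5, 9.1]
grip_width: 0.0105
gripper_force: 30.7
```

Request:
jog_arm --pt "0 0.009 0.001 0 0 0" --pt "0 0.019 0.003 0 0 0" --pt "0 0.028 0.006 0 0 0" --pt "0 0.037 0.009 0 0 0" --pt "0 0.045 0.012 0 0 0"

```text
time: 12.45
eef_pos: [0.6641, 0.0184, 0.2559]
tool_rot: [-3.141, 0.002, 1.302]
wrist_force: [-3.1, -3.0, 3.4]
grip_width: 0.0108
gripper_force: 31.1
```

```bash
python3 - <<'E'
from h import *
st=robot.get_state(); p=st['eef_pos']; A=R.from_euler('xyz',st['tool_rot']); g=p-A.apply([0,0,.019])
for c,a in(((.526,.056),-15.7),((.528,.053),-15.7)):
    h=case(.0725,0,.0955,c,a); a=np.radians(a); d=g-h; x=d@[np.cos(a),np.sin(a),0]
    print(np.degrees(np.arctan2(d[2],-x))-1.86, np.hypot(x,d[2]), g)
s=snap('side','s7.png');cv2.imwrite('pics/z7.png',cv2.resize(s[60:240,250:400],(500,600),interpolation=2))
E
```

```text
109.96595782960968 0.19005765584026732 [0.66414857 0.01842891 0.27493384]
109.19586439625174 0.18905707860685322 [0.66414857 0.01842891 0.27493384]
```

View pics/z7.png

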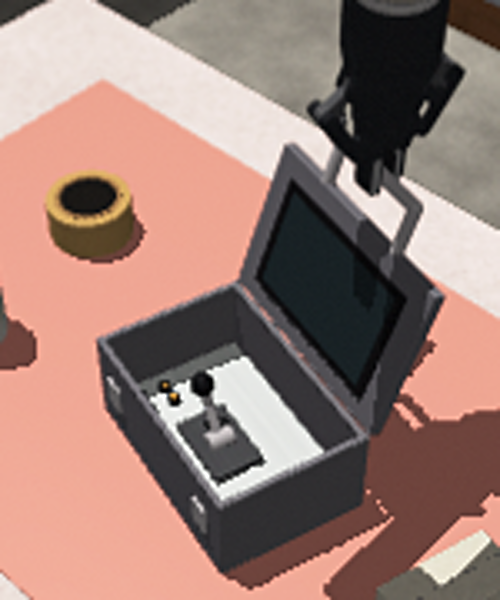

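The lid is open, leaning back, with the gripper on the bar at (370,170). The ball is at (203,384) in the crop, leaning to the +y side. I'm releasing the bar and rising.

Request:
jog_arm --pt "0 0 0 0 0 0" --pt "0 0 0 0 0 0" --pt "0 0 0 0 0 0" --pt "0 0 -0.02 0 0 0" --pt "0 0 -0.05 0 0 0" --grip -0.4

```text
time: 13.0
eef_pos: [0.663, 0.0201, 0.3038]
tool_rot: [-3.137, 0.001, 1.303]
wrist_force: [1.1, -0.0, -0.5]
grip_width: 0.0252
gripper_force: 0.0
```

Request:
jog_arm --pt "0 -0.02 -0.02 0 0 0" --pt "0 -0.06 -0.02 0 0 0" --pt "0 -0.1 -0.02 0 0 0" --pt "0 -0.14 -0.02 0 0 0" --pt "0 -0.16 -0.02 0 0 0"

```text
time: 13.5
eef_pos: [0.5068, 0.0631, 0.3255]
tool_rot: [-3.14, -0.0, 1.304]
wrist_force: [0.8, -0.5, 0.9]
grip_width: 0.0258
gripper_force: 0.0
```

```bash
python3 - <<'E'
from h import *
s=snap('side','s8.png');t=snap('top','t8.png')
hs=cv2.cvtColor(s,cv2.COLOR_BGR2GRAY)[165:185,300:322]; m=(hs<30).astype(np.uint8)
n,l,stt,cen=cv2.connectedComponentsWithStats(m);print(stt,cen+[300,165])
pb=case(-.01,.0287,.076);print('pred ball',pb,proj('side',[pb]))
# lid angle: handle bar predicted for angles
for th in (100,105,110,115,120):
    a=np.radians(th+1.86); h=case(.0725-.1851*np.cos(a),0,.0955+.1851*np.sin(a),(.527,.0545)); 
    o=case(0,.05,0)-case(0,0,0);o[2]=0
    print(th,proj('side',[h+o,h-o]).round(1).tolist(),proj('top',[h+o,h-o]).round(1).tolist())
go([.55,.06,.25],74.3)
cv2.imwrite('pics/z8.png',np.hstack([cv2.resize(s[60:210,280:400],(400,500),interpolation=2),cv2.resize(t[100:225,240:340],(400,500),interpolation=2)]))
E
```

```text
[[  0   0  22  20 400]
 [  8   7   6   7  33]
 [  0  11   1   2   2]
 [  1  14   3   3   5]] [[310.6675     174.375     ]
 [310.36363636 175.06060606]
 [300.         176.5       ]
 [302.2        180.        ]]
pred ball [0.52413932 0.08633526 0.079     ] [[309.3352267 175.8319148]]
100 [[343.3, 103.1], [364.6, 124.5]] [[289.1, 107.0], [330.9, 118.0]]
105 [[348.1, 102.4], [369.6, 123.6]] [[291.2, 101.7], [332.6, 112.6]]
110 [[352.8, 102.2], [374.3, 123.2]] [[293.2, 97.0], [334.2, 107.8]]
115 [[357.2, 102.4], [378.7, 123.2]] [[295.1, 92.8], [335.7, 103.4]]
120 [[361.2, 103.1], [382.7, 123.7]] [[296.9, 89.1], [337.1, 99.6]]
[0.55, 0.06, 0.25] 74.3 -> [0.0082 0.042  0.0758] [-0.03 -0.02  0.43]
```

View pics/z8.png

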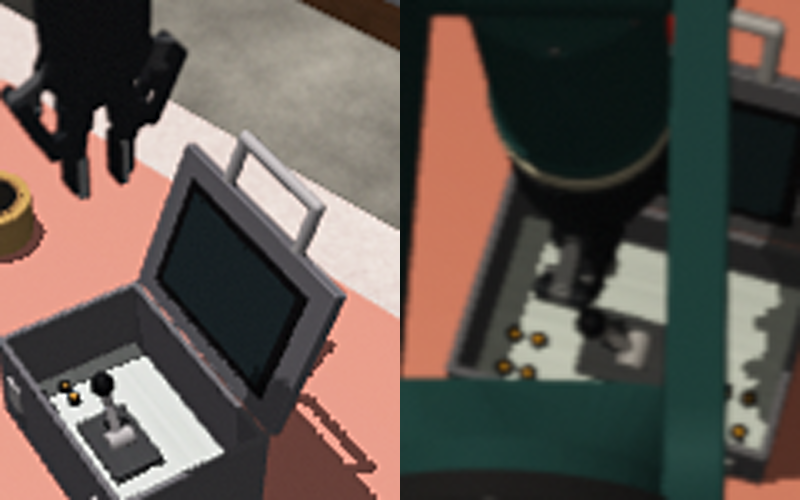

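The handle corners at about (245,135) and (323,207) in the side crop put the lid at about 111°, as wanted. The ball matches its predicted pixel (310,175) to within about 1 px. I'm closing the fingers and going in on the ball's +y side.

```bash
python3 - <<'E'
from h import *
c=(.527,.0545)
go(case(-.01,.075,.2,c),74.3);go(case(-.01,.075,.067,c),74.3)
E
```

```text
[0.53766812 0.12940789 0.203     ] 74.3 -> [0.0719 0.0118 0.1229] [-0.03 -0.02  0.43]
[0.53766812 0.12940789 0.07      ] 74.3 -> [0.0719 0.0119 0.2559] [-0.03 -0.02  0.43]
```

Request:
jog_arm --pt "0.03 0.006 0.02 0 0 0.4" --pt "0.06 0.012 0.05 0 0 0.4" --pt "0.072 0.012 0.08 0 0 0.4" --pt "0.072 0.012 0.11 0 0 0.4" --pt "0.072 0.012 0.12 0 0 0.4" --grip -1

```text
time: 14.1
eef_pos: [0.5401, 0.1284, 0.2022]
tool_rot: [-3.137, 0.002, 1.297]
wrist_force: [-0.3, -0.1, 0.3]
grip_width: 0.0
gripper_force: 0.0
```

Request:
jog_arm --pt "0 0 0.03 0 0 0" --pt "0 0 0.06 0 0 0" --pt "0 0 0.1 0 0 0" --pt "0 0 0.125 0 0 0" --pt "0 0 0.135 0 0 0"

```text
time: 14.6
eef_pos: [0.5406, 0.1276, 0.0685]
tool_rot: [-3.139, 0.001, 1.295]
wrist_force: [0.0, -0.4, 0.8]
grip_width: 0.0001
gripper_force: 0.0
```

Request:
jog_arm --pt "-0.01 0 0 0 0 0" --pt "-0.02 0 0 0 0 0" --pt "-0.03 0 0 0 0 0" --pt "-0.04 0 0 0 0 0" --pt "-0.05 0 0 0 0 0"

```text
time: 15.1
eef_pos: [0.5288, 0.0793, 0.0722]
tool_rot: [3.138, -0.001, 1.295]
wrist_force: [0.7, 2.5, 1.2]
grip_width: 0.0
gripper_force: 1.3
```

Request:
jog_arm --pt "-0.008 0 0 0 0 0" --pt "-0.016 0 0 0 0 0" --pt "-0.022 0 0 0 0 0" --pt "-0.028 0 0 0 0 0" --pt "-0.031 0 0 0 0 0"

```text
time: 15.6
eef_pos: [0.519, 0.0512, 0.07]
tool_rot: [-3.141, -0.003, 1.294]
wrist_force: [3.8, 16.2, -2.4]
grip_width: -0.0002
gripper_force: 8.7
```

Request:
jog_arm --pt "-0.001 0 0 0 0 0" --pt "-0.002 0 0 0 0 0" --pt "-0.003 0 0 0 0 0" --pt "-0.004 0 0 0 0 0" --pt "-0.004 0 0 0 0 0"

```text
time: 16.1
eef_pos: [0.519, 0.0509, 0.0701]
tool_rot: [3.142, -0.008, 1.293]
wrist_force: [4.9, 24.2, -4.8]
grip_width: 0.0
gripper_force: 12.4
```

Request:
jog_arm --pt "0.01 0 0 0 0 0" --pt "0.025 0 0 0 0 0" --pt "0.03 0 -0.03 0 0 0" --pt "0.03 0 -0.08 0 0 0" --pt "0.03 0 -0.13 0 0 0"

```text
time: 16.6
eef_pos: [0.5248, 0.0755, 0.2008]
tool_rot: [-3.138, 0.002, 1.297]
wrist_force: [1.3, -0.2, -0.2]
grip_width: 0.0001
gripper_force: 0.0
```

Request:
jog_arm --pt "0 0 -0.05 0 0 0" --pt "0 -0.03 -0.1 0 0 0" --pt "0 -0.07 -0.12 0 0 0" --pt "0 -0.1 -0.12 0 0 0" --pt "0 -0.1 -0.12 0 0 0"

```text
time: 17.1
eef_pos: [0.426, 0.1031, 0.3212]
tool_rot: [-3.141, 0.001, 1.297]
wrist_force: [-0.1, -0.3, 0.2]
grip_width: 0.0001
gripper_force: 0.0
```

```bash
python3 - <<'E'
from h import *
s=snap('side','s9.png')
print(proj('side',[case(-.01,-.0287,.076,(.527,.0545)),case(-.01,-.02,.08,(.527,.0545))]))
m=(cv2.cvtColor(s,cv2.COLOR_BGR2GRAY)[170:210,300:345]<30).astype(np.uint8)
n,l,st,cen=cv2.connectedComponentsWithStats(m);print(st[1:],cen[1:]+[300,170])
cv2.imwrite('pics/z9.png',cv2.resize(s[60:310,220:500],(672,600),interpolation=2))
E
```

```text
[[319.81972153 188.77932463]
 [318.27054126 185.88173191]]
[[ 0  6  1  2  2]
 [ 1  9  3  3  5]
 [17 15  7  7 36]
 [17 24  9  8 20]
 [27 28  1  1  1]
 [16 33  1  1  1]
 [18 32  1  1  1]] [[300.         176.5       ]
 [302.2        180.        ]
 [320.22222222 187.72222222]
 [321.45       197.5       ]
 [327.         198.        ]
 [316.         203.        ]
 [318.         202.        ]]
```

View pics/z9.png

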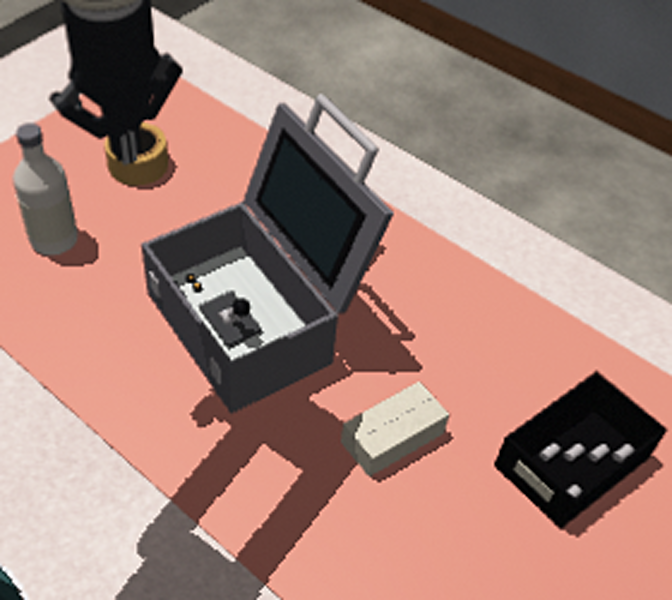

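The ball is now at pixel (320,188). It moved by (9.8,12.6) px against about (9.8,12.8) predicted for a full throw. The lid is still leaning back, the carton is flat on the mat at (400,430), and the bystanders haven't moved.

```bash
python3 -c "
from workcell import robot
print(robot.sign_off())"
```

```text
the job is handed in; nothing more can be done
None
```

The job is handed in, at about 17 s of the 64 s allowed: the carton is flat on the mat, the lid is open to about 110°, the toggle is fully over, and the bin, bottle and tape are untouched.

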